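# Set and start the practice timer on the calligraphy desk

### The job

Set the practice timer and start it: turn its knob clockwise until the pointer lines up with the small rider on the scale, then push the start button right down and let it come up again, and take the hand away. The timer stands loose on its smooth wooden stand and its knob is stiff, so lean down on it while you turn, with a steady 1.5 to 2 kg and no more, so that it neither spins nor wanders; leave the rider and the writing things alone.

Things in the scene. Friction and masses are not known exactly. Their poses are not given: they have to be found in the camera images.
- timer: loose desk timer, about 0.43 kg in all (0.35 to 0.55): light grey box 170 (its x) x 124 (its y) mm, flat top panel 44 mm above the top of the stand, on four hard smooth plastic feet at x +-60, y +-43 mm. Origin: centre of the underside, at the height of the stand's top; z up. The knob's vertical axis passes through its x = +22, y = 0 mm; the start button through x = -60, y = 0 mm.
- knob_grip (a point): point on the knob's axis 10 mm above the panel (54 mm above the stand), its +y towards the pointer. Knob: aluminium skirt disc 84 mm across, 9 mm thick, with a black upright grip bar across its middle, 18 mm thick, 50 mm long, 30 mm tall. It sits tight on its shaft, higher or lower each time: the skirt's top is 0 to 12 mm above this point, to be found by feel. Press there beside the bar.
- pointer_tip (a point): the pointer: a thin black ridge on the skirt from one end of the grip bar to the rim. This point is straight below its outer tip (by 0 to 12 mm), 42 mm from the knob's axis, at the height of knob_grip.
- rider_mark (a point): the rider: a little brass block 6 mm wide, 12 mm radially, 8 mm tall, clamped tight on the scale just outside the skirt (44 to 56 mm from the knob's axis). This point is where pointer_tip is when the pointer is lined up with it: in the rider's direction, 42 mm from the knob's axis, at the height of knob_grip.
- knob (a joint): angle of the knob, rad, growing clockwise seen from above; at 0 the pointer points to the timer's +y, at 1.57 to its +x. Stops at 0 and 3.1. Skirt and bar turn as one. Turning takes a steady 0.32 N m, no spring; the timer's own weight on its feet does not hold it against that, it takes about 15 to 20 N of steady downward push on the knob.
- rider (a joint): angle of the rider about the knob's axis, on the same scale as knob. Stays where it is clamped.
- start_top (a point): centre of the top face of the start button: upright white plunger 24 mm in diameter, its top 12 mm above the panel (56 mm above the stand's top) when up.
- start (a joint): travel of the start button, m: 0 up, 0.005 fully down. A spring of 0.8 N at the top and 4.8 N at the bottom pushes it up again.
- stand: low board of pale lacquered wood, 230 (its x) x 180 (its y) mm, fixed to the desk (desk top at height 0); the timer stands on its middle, loosely. Origin: centre of its top face, which is 5 to 19 mm above the desk, different each time and measured no better than the rest
- ink_bottle: dark ink bottle, diameter 54 mm, 130 mm tall, loose; origin at the centre of its underside. Bystander.
- inkstone: black inkstone 130 x 80 x 20 mm, loose; origin at the centre of its underside. Bystander.
- paperweight: dark wooden bar 30 x 160 (its y) x 16 mm with five copper studs to 21 mm, loose; origin at the centre of its underside. Bystander.
- brush: red-handled brush lying along its x, 265 mm long (from -100 to +165 mm), 10 mm thick, loose; origin on its underside. Bystander.
There are look-alikes about, which are no part of the job. Several things have the shape of the timer; the one meant has the colours described above.

How it is judged (in metres and radians):
On the way, in this order (a step that is already met when the one before it is completed fails the run):
1. the knob's pointer is lined up with the rider (distance between pointer_tip and rider_mark below 0.005 m and velocity of joint knob below 0.1 rad/s), for 0.2 s.
2. the start button is pushed right down, with the pointer on the rider (value of joint start above 0.004 m and distance between pointer_tip and rider_mark below 0.005 m), for 0.05 s.
At the end, for the whole second after the job is handed in: The pointer (its tip point) is within 5 mm of the rider mark, about 7 degrees of knob; the start button is up again within 1 mm; the timer stands flat and still, its origin and its rider each within 12 mm of where they started (not spun, not wandered) (distance between pointer_tip and rider_mark below 0.005 m and value of joint start below 0.001 m and distance of each of timer, rider_mark from where it was at the start of the episode below 0.012 m and angle between timer's own z axis and vertical below 0.05 rad and linear speed of timer below 0.01 m/s); the robot touches nothing.
It fails at once if the timer spins or wanders on its stand: its origin or its rider more than 12 mm from where it started (distance of any of timer, rider_mark from where it was at the start of the episode above 0.012 m).
It fails at once if the timer is pressed on its stand with more than 32 N (its own weight of 4 to 5 N included) (contact force between timer and stand above 32 N).
It fails at once if the timer is tipped by more than 0.15 rad (angle between timer's own z axis and vertical above 0.15 rad).
It fails at once if a writing thing is moved by more than 15 mm (distance of any of ink_bottle, inkstone, paperweight, brush from where it was at the start of the episode above 0.015 m).
It also fails if it takes over 64 s, if anything falls off the work surface, if the arm or the gripper's body presses on something with over 40 N, if the wrist force passes 120 N, or if a joint passes its speed limit or range.

### The arm

A 7-joint arm with a two-finger parallel gripper is mounted at the origin on the work surface. World frame = base frame: x ahead of the robot, y to its left, z up, the work surface at z = 0. Lengths are in m, angles in degrees, forces in N, time in s.
With the tool pointing down it reaches from about 0.425 to 0.875 m from the base axis. Payload 4.7 kg.
Tool frame: the origin (TCP) lies at the very end of the fingers, on their centre line; the grasp point (between the pads) lies 19 mm behind it; z points along the fingers, y is the direction in which the jaws open and shut (so a half turn about z gives the same grasp; the last joint's range is limited). The gripper opens to 87 mm and grips with 3 to 60 N. Pads are 19 mm wide; open, the fingers measure 117 mm over their backs; the gripper's body (75 mm by 190 mm) begins 51 mm behind the grasp point.
Start: joints at [-67.947, 18.392, -4.016, 83.108, 1.295, 78.541, -3.26], TCP at [0.236, 0.606, 0.223] pointing down, gripper open.
Joint ranges: [-163.93, 163.93], [-17.29, 119.83], [-79.2, 71.16], [3.27, 140.29], [-89.18, 269.18], [5.43, 117.66], [-154.24, 154.24]. Speed limits (degrees/s): [147.25, 147.25, 180, 180, 180, 180, 180].

### API

Orientations are given as a 3x3 rotation matrix whose columns are the frame's x, y, z axes.
In Python, from workcell import status, optics, ctrl, boxes_of, cut_out gives the robot as it stands.
- The arm moves only by the tool drive_tool, never from a script. Its argument "increments" is a list of rows, each a list of 3 entries, a list of its own where there are three numbers: the shift along the tool's x, y, z normalised to -1 to 1, where 1 is 0.075 m, then the turn, a rotation vector about the tool's x, y, z normalised to -1 to 1, where 1 is 0.15 rad, then the closure, from -1 (fully open) to 1 (shut). A call has 1 to 8 rows; each row shifts and turns the commanded pose from where the row before left it, along the tool's axes as they then stand; what a row does not reach is not made up. A row lasts 1/10 s, in which the tool goes at most 50 mm and 8.59 degrees, less where a joint would pass 70% of its speed; a pose out of reach is approached as far as the arm can. A call with a number of a shift or a turn outside -1 to 1 is refused whole. A call with a gripper value outside its range is refused whole. The fingers move at their own pace and stop on an object; "newtons" is the grip in N (left out, the last holds). Time passes only in rows, so rows that do not move let the fingers close. It gives the time, the measured TCP pose, the force and the opening at its end, in the units of the state.
- status.sense(): the state, without advancing time (a new reading comes with each control period).
- optics.get_image(name): name is "scene" or "top"; returns a dict with "pixels" (480x640x3 uint8, red, green, blue), "fx", "fy", "cx", "cy" (pixels), "extrinsics" (4x4, takes a point from world to camera coordinates). Camera axes: x right, y up, looking along -z (the intrinsics and any distortion apply to the point x, -y, -z); pixel columns grow to the right and rows downward; lengths in m; the calibration is good to about 2 mm. A picture is of the moment at which its call begins. There is no depth.
- ctrl.finish_job(): hands the job in, once; it reports no verdict.
Trained networks look in the newest picture that a camera, given by its name, has taken for a name from the list of things; names that differ only in an ending like _2 or _b are one class to them, and where a whole thing is asked for, a point or a joint stands for the part that bears it (a point fixed in the world has none). Each returns a list of dicts, best first, with "score" (0 to 1); they miss things now and then, are a little off and sometimes report something else, mostly with a low value. They report only what shows in the picture. A call takes as long as a camera call. They do not tell look-alikes from the thing itself.
- boxes_of(camera, name): "centre" ([x, y, z] in m, in the coordinates of the camera as it stood for that picture, good to about 4 mm: the middle of the surface that is visible of it).
- cut_out(camera, name): "pixels" (480x640 bool, what is visible of it).
The state is a dict: "time": time; "joint_pos": joint angles; "dq": joint speeds; "joint_torque": joint torques, N m; "eef_pos": TCP position; "eef_rot": TCP orientation; "wrist_force": force on the tool from outside, world axes, zero at the start; "ft_torque": the same for the moment, N m; "width": opening from 0.0 (shut) to 1.0 (fully open).
Only numpy, scipy, OpenCV 4.12 (cv2) and the standard library are available. Lean on these libraries where they do the work, as an engineer would, in place of code of your own. Each camera call takes 0.05 s, during which the arm holds its last target. There are 200 camera calls.

## Working session

There is one attempt and no reset: what is moved stays moved. The work goes in short steps, Python scripts to look and compute and a tool call to move; the robot and the scene stay as the last step left them, time stands still between calls to the robot, and variables do not carry over. Pictures are saved under pics/ and viewed, about 8 in all and at most 12, crops included, and the job is handed in when it is done.

Besides the shell and the picture viewer there is one more tool, called after "Call:" as name(argument=value, ...) on one line, values as JSON. drive_tool: Moves the arm, as the interface text tells. Scaled input: -1 to 1 covers 0.075 m each way for a shift and 0.15 rad each way for a turn. Its arguments: {"type":"object","properties":{"increments":{"type":"array","items":{"type":"array"}},"newtons":{"type":"number"}},"required":["increments"]}

```bash
mkdir -p pics; ls; python3 - <<'E'
from workcell import status, optics, ctrl, boxes_of, cut_out
import numpy as np, cv2
print(status.sense())
for n in ("scene","top"):
    im=optics.get_image(n); cv2.imwrite(f"pics/{n}0.png",im["pixels"][:,:,::-1])
    E=np.array(im["extrinsics"]); print(n,im["fx"],im["fy"],im["cx"],im["cy"],E.round(3).tolist(),[k for k in im])
    for o in ("timer","knob_grip","pointer_tip","rider_mark","start_top","stand","ink_bottle","inkstone","paperweight","brush"):
        for b in boxes_of(n,o):
            c=np.array(b["centre"]); w=np.linalg.inv(E)@np.r_[c,1]
            print(o,round(b["score"],2),w[:3].round(3),"px",round(im["cx"]+im["fx"]*c[0]/-c[2]),round(im["cy"]+im["fy"]*-c[1]/-c[2]))
E
```

```text
pics
{'time': 0.0, 'joint_pos': array([-67.94668173,  18.43881497,  -4.01497994,  83.17488025,
         1.29715698,  78.54079976,  -3.2604216 ]), 'dq': array([ 0.03869098,  0.05289014, -0.02819716,  0.01566762,  0.03986897,
       -0.02363392,  0.0100856 ]), 'joint_torque': array([-7.60939620e-04, -4.91272616e+01, -4.04452616e-01, -3.12529743e+01,
       -6.39847596e-02,  4.35101381e-02,  1.48189333e-04]), 'eef_pos': array([0.23540198, 0.60528234, 0.22146442]), 'eef_rot': array([[-9.32045329e-01,  3.62341264e-01, -5.59194587e-04],
       [ 3.62341668e-01,  9.32043551e-01, -1.82622193e-03],
       [-1.40521853e-04, -1.90474112e-03, -9.99998176e-01]]), 'wrist_force': array([-0.01016351, -0.59496857,  0.06827536]), 'ft_torque': array([ 0.02647143, -0.01994814,  0.00824013]), 'width': 0.9996904109264447}
scene 440.5339122493262 440.5339122493262 317.2225959021387 240.20938447626003 [[-0.317, 0.948, 0.008, 0.187], [-0.67, -0.23, 0.706, 0.351], [0.671, 0.219, 0.709, -1.51], [0.0, 0.0, 0.0, 1.0]] ['pixels', 'fx', 'fy', 'cx', 'cy', 'extrinsics']
timer 0.98 [ 0.427 -0.24   0.042] px 255 187
t
[... 663 characters left out ...]
 0.008], [0.994, -0.006, 0.11, -0.614], [-0.11, 0.005, 0.994, -1.149], [0.0, 0.0, 0.0, 1.0]] ['pixels', 'fx', 'fy', 'cx', 'cy', 'extrinsics']
timer 0.7 [ 0.399 -0.245  0.043] px 427 331
timer 0.58 [ 0.561 -0.007  0.057] px 325 262
knob_grip 0.91 [ 0.379 -0.253  0.054] px 432 340
knob_grip 0.82 [ 0.591 -0.009  0.072] px 326 249
pointer_tip 0.93 [ 0.589 -0.007  0.073] px 325 250
pointer_tip 0.75 [ 0.38  -0.253  0.05 ] px 431 340
start_top 0.66 [0.51  0.012 0.071] px 317 284
stand 0.66 [0.562 0.007 0.012] px 319 263
inkstone 0.8 [0.459 0.359 0.012] px 173 307
paperweight 0.72 [ 0.564 -0.35   0.017] px 466 261
brush 0.68 [ 0.792 -0.043  0.009] px 338 171
brush 0.37 [0.511 0.012 0.065] px 317 284
```

View pics/top0.png

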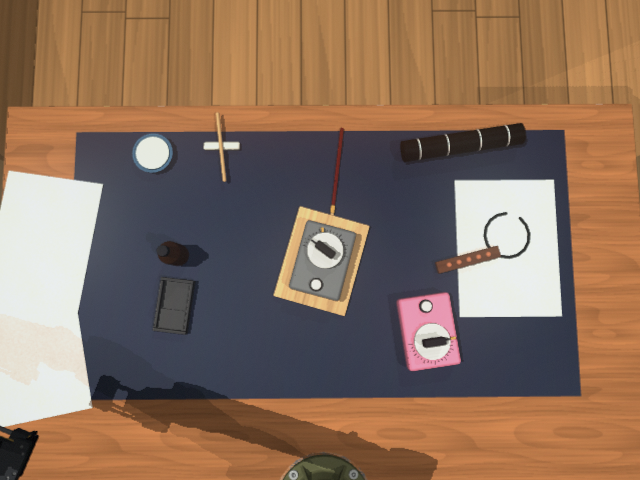

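```bash
python3 - <<'E'
import cv2
a=cv2.imread("pics/top0.png")[180:330,220:420]; b=cv2.imread("pics/scene0.png")[170:310,220:410]
cv2.imwrite("pics/c1.png",cv2.resize(a,(800,600),interpolation=cv2.INTER_CUBIC)); cv2.imwrite("pics/c2.png",cv2.resize(b,(760,560),interpolation=cv2.INTER_CUBIC))
E
```

```text
(no output)
```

View pics/c1.png

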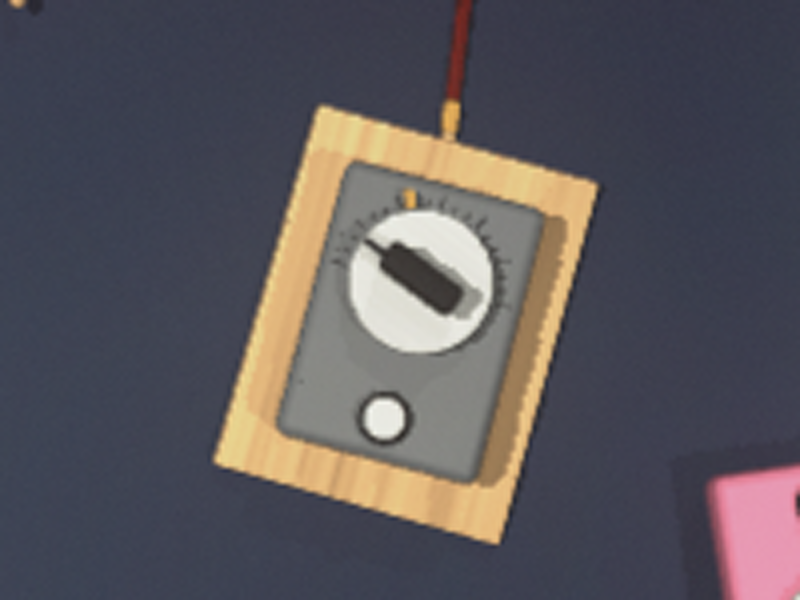

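View pics/scene0.png

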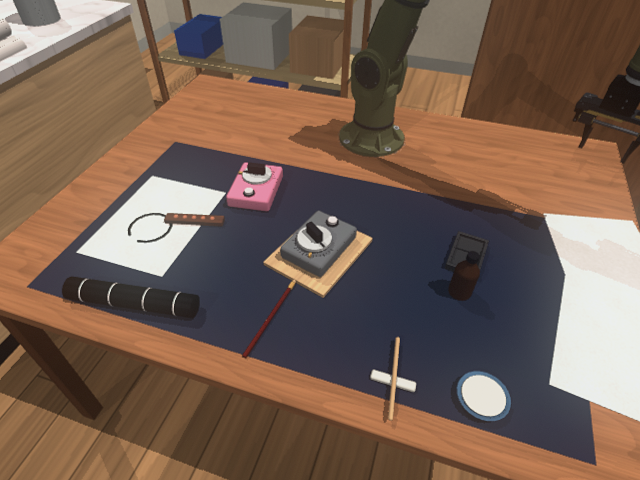

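The grey timer at top px (325,258) / scene px (320,246), standing on the pale wooden stand, fits the description. The pink one at top px (428,332) is the look-alike. In the crop the pointer tip is at top px (311.5,240), the rider at (323,230), the knob centre at (325.5,250) and the button at (316,284.5). I'll measure these precisely.

```bash
cat > h.py <<'E'
from workcell import status, optics, ctrl, boxes_of, cut_out
import numpy as np, cv2
def ray(im,u,v):
    E=np.array(im["extrinsics"]); d=np.array([(u-im["cx"])/im["fx"],-(v-im["cy"])/im["fy"],-1.])
    R=E[:3,:3]; return -R.T@E[:3,3], R.T@d
def at_z(im,p,z):
    o,d=ray(im,*p); return o+d*(z-o[2])/d[2]
def tri(rs):
    A=0;b=0
    for o,d in rs:
        d=d/np.linalg.norm(d); P=np.eye(3)-np.outer(d,d); A=A+P; b=b+P@o
    x=np.linalg.solve(A,b); return x,[np.linalg.norm((np.eye(3)-np.outer(d,d)/(d@d))@(x-o))for o,d in rs]
def blobs(im,box,thr=150):
    x0,y0,x1,y1=box; c=im["pixels"][y0:y1,x0:x1].astype(int)
    m=((c.min(2)>thr)&(c.max(2)-c.min(2)<45)).astype(np.uint8); out=[]
    m=cv2.resize(m,None,fx=4,fy=4,interpolation=cv2.INTER_NEAREST)
    cs,_=cv2.findContours(m,cv2.RETR_EXTERNAL,cv2.CHAIN_APPROX_NONE)
    for k in cs:
        if cv2.contourArea(k)>16*40:
            e=cv2.fitEllipse(cv2.convexHull(k)); out.append((x0+(e[0][0]+.5)/4-.5,y0+(e[0][1]+.5)/4-.5,e[1][0]/4,e[1][1]/4))
    return sorted(out,key=lambda e:-e[3])
E
python3 - <<'E'
from h import *
t=optics.get_image("top"); s=optics.get_image("scene")
bt=blobs(t,(285,215,362,310)); bs=blobs(s,(280,200,360,270)); print(np.round(bt,1).tolist(),np.round(bs,1).tolist())
for i in (0,1):
    x,e=tri([ray(t,*bt[i][:2]),ray(s,*bs[i][:2])]); print(x.round(4),np.round(e,4))
k=at_z(t,bt[0][:2],.072); print("knob",k)
for n,p,z in (("tip",(311.5,240.2),.072),("rider",(322.7,229.5),.066),("btn",bt[1][:2],.068)):
    q=at_z(t,p,z); print(n,q.round(4),np.degrees(np.arctan2(*(q-k)[1::-1])).round(1),np.hypot(*(q-k)[:2]).round(4))
E
```

```text
[[324.7, 249.9, 36.7, 36.9], [315.6, 284.1, 10.5, 10.7]] [[312.0, 237.8, 23.8, 31.4], [323.4, 235.1, 14.1, 23.4], [332.2, 219.2, 7.2, 10.0]]
[ 0.5905 -0.01    0.0685] [0.0038 0.0038]
[0.5148 0.0042 0.0117] [0.0119 0.0119]
knob [ 0.58908391 -0.00629883  0.072     ]
tip [0.612  0.0242 0.072 ] 53.1 0.0382
rider [ 0.6378 -0.0022  0.066 ] 4.9 0.0489
btn [0.5101 0.0153 0.068 ] 164.7 0.0819
```

Call:
drive_tool(increments=[[[-0.46,-0.37,0],[0,0,0],-1],[[-0.46,-0.37,0],[0,0,0],-1],[[-0.46,-0.37,0],[0,0,0],-1],[[-0.46,-0.37,0],[0,0,0],-1],[[-0.46,-0.37,0],[0,0,0],-1],[[-0.46,-0.37,0],[0,0,0],-1],[[-0.46,-0.37,0],[0,0,0],-1],[[-0.46,-0.37,0],[0,0,0],-1]])

```text
time: 2.0
eef_pos: [0.4131, 0.2973, 0.2229]
eef_rot: [[-0.932, 0.362, 0.001], [0.362, 0.932, 0.001], [-0.0, 0.001, -1.0]]
wrist_force: [1.1, -0.2, -0.4]
width: 0.999
```

Call:
drive_tool(increments=[[[-0.46,-0.37,0],[0,0,0],-0.05],[[-0.46,-0.37,0],[0,0,0],-0.05],[[-0.46,-0.37,0],[0,0,0],-0.05],[[-0.46,-0.37,0],[0,0,0],-0.05],[[-0.46,-0.37,0],[0,0,0],-0.05],[[-0.46,-0.37,0],[0,0,0],-0.05],[[-0.46,-0.37,0],[0,0,0],-0.05],[[-0.46,-0.37,0],[0,0,0],-0.05]])

```text
time: 2.8
eef_pos: [0.5899, -0.0095, 0.2229]
eef_rot: [[-0.932, 0.362, 0.001], [0.362, 0.932, 0.0], [-0.001, 0.001, -1.0]]
wrist_force: [0.2, -0.5, 0.3]
width: 0.531
```

Call:
drive_tool(increments=[[[0,0,0],[0,0,0.77],-0.05],[[0,0,0],[0,0,0.77],-0.05],[[0,0,0],[0,0,0.77],-0.05],[[0,0,0],[0,0,0.77],-0.05],[[0,0,0],[0,0,0.77],-0.05],[[0,0,0],[0,0,0.77],-0.05],[[0,0,0],[0,0,0.77],-0.05],[[0,0,0],[0,0,0.77],-0.05]])

```text
time: 3.6
eef_pos: [0.5892, -0.0079, 0.2227]
eef_rot: [[-0.268, 0.963, 0.0], [0.963, 0.268, 0.0], [0.0, 0.0, -1.0]]
wrist_force: [0.0, -0.0, -0.5]
width: 0.523
```

Call:
drive_tool(increments=[[[0,0,0],[0,0,0.77],-0.05],[[0,0,0],[0,0,0.77],-0.05],[[0,0,0],[0,0,0.77],-0.05],[[0,0,0],[0,0,0.77],-0.05],[[0,0,0],[0,0,0.77],-0.05],[[0,0,0],[0,0,0.77],-0.05],[[0,0,0],[0,0,0.77],-0.05],[[0,0,0],[0,0,0.77],-0.05]])

```text
time: 4.4
eef_pos: [0.5892, -0.0079, 0.2227]
eef_rot: [[0.607, 0.795, 0.0], [0.795, -0.607, 0.0], [0.0, 0.0, -1.0]]
wrist_force: [0.3, -0.3, 0.5]
width: 0.522
```

Call:
drive_tool(increments=[[[0,0,0.31],[0,0,0],-0.05],[[0,0,0.31],[0,0,0],-0.05],[[0,0,0.31],[0,0,0],-0.05],[[0,0,0.26],[0,0,0],-0.05],[[0,0,0],[0,0,0],-0.05]])

```text
time: 4.9
eef_pos: [0.587, -0.0078, 0.1306]
eef_rot: [[0.603, 0.797, -0.005], [0.797, -0.603, -0.001], [-0.004, -0.004, -1.0]]
wrist_force: [-0.2, -0.1, -0.4]
width: 0.526
```

```bash
python3 - <<'E'
from h import *
t=optics.get_image("top")["pixels"][200:300,260:393]; s=optics.get_image("scene")["pixels"][150:280,240:413]
cv2.imwrite("pics/c3.png",np.vstack([cv2.resize(a,(560,i),interpolation=cv2.INTER_CUBIC)[:298] for a,i in ((t[20:90],298),(s[20:115],298))])[:,:,::-1])
E
```

```text
(no output)
```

View pics/c3.png

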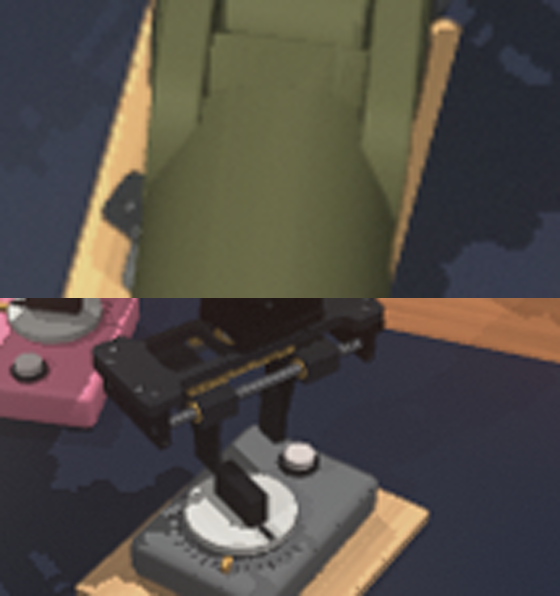

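Call:
drive_tool(increments=[[[0.027,0,0.08],[0,0,0],-0.05],[[0,0,0.08],[0,0,0],-0.05],[[0,0,0.08],[0,0,0],-0.05],[[0,0,0.08],[0,0,0],-0.05],[[0,0,0.08],[0,0,0],-0.05],[[0,0,0.08],[0,0,0],-0.05],[[0,0,0],[0,0,0],-0.05]])

```text
time: 5.7
eef_pos: [0.5896, -0.0064, 0.0962]
eef_rot: [[0.604, 0.797, -0.002], [0.797, -0.604, -0.0], [-0.001, -0.001, -1.0]]
wrist_force: [0.2, 0.2, -0.1]
width: 0.523
```

Call:
drive_tool(increments=[[[0,0,0.027],[0,0,0],-0.05],[[0,0,0.027],[0,0,0],-0.05],[[0,0,0.027],[0,0,0],-0.05],[[0,0,0.027],[0,0,0],-0.05],[[0,0,0],[0,0,0],-0.05]])

```text
time: 6.2
eef_pos: [0.5902, -0.0064, 0.089]
eef_rot: [[0.604, 0.797, -0.0], [0.797, -0.604, 0.0], [-0.0, -0.0, -1.0]]
wrist_force: [-0.9, -0.6, -0.1]
width: 0.525
```

```bash
python3 - <<'E'
from h import *
s=optics.get_image("scene")["pixels"][180:270,260:380]
cv2.imwrite("pics/c4.png",cv2.resize(s,(720,540),interpolation=cv2.INTER_CUBIC)[:,:,::-1])
E
```

```text
(no output)
```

View pics/c4.png

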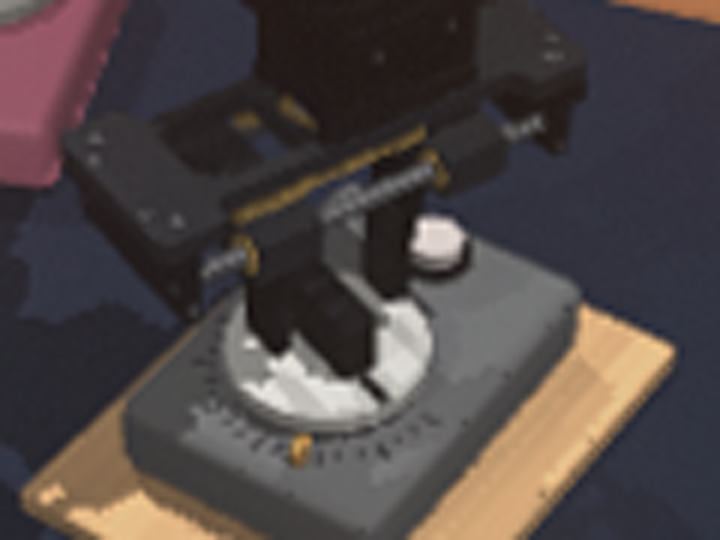

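The fingers stand either side of the bar over the skirt (about crop (270,340) and (385,290)). I'll lower in small steps and feel for the skirt.

Call:
drive_tool(increments=[[[0,0,0.02],[0,0,0],-0.05],[[0,0,0.02],[0,0,0],-0.05],[[0,0,0.02],[0,0,0],-0.05],[[0,0,0],[0,0,0],-0.05]])

```text
time: 6.65
eef_pos: [0.5902, -0.0063, 0.0844]
eef_rot: [[0.604, 0.797, -0.0], [0.797, -0.604, 0.0], [-0.0, -0.0, -1.0]]
wrist_force: [-0.1, -0.1, -0.6]
width: 0.522
```

Call:
drive_tool(increments=[[[0,0,0.02],[0,0,0],-0.05],[[0,0,0.02],[0,0,0],-0.05],[[0,0,0],[0,0,0],-0.05]])

```text
time: 6.95
eef_pos: [0.5902, -0.0064, 0.0814]
eef_rot: [[0.604, 0.797, -0.0], [0.797, -0.604, -0.0], [-0.0, -0.0, -1.0]]
wrist_force: [-0.1, -0.1, 0.3]
width: 0.525
```

Call:
drive_tool(increments=[[[0,0,0.02],[0,0,0],-0.05],[[0,0,0],[0,0,0],-0.05]])

```text
time: 7.15
eef_pos: [0.5903, -0.0064, 0.08]
eef_rot: [[0.604, 0.797, -0.0], [0.797, -0.604, 0.0], [-0.0, -0.0, -1.0]]
wrist_force: [-0.6, -0.0, 0.3]
width: 0.53
```

Call:
drive_tool(increments=[[[0,0,0.02],[0,0,0],-0.05],[[0,0,0],[0,0,0],-0.05]])

```text
time: 7.35
eef_pos: [0.5903, -0.0063, 0.0785]
eef_rot: [[0.604, 0.797, -0.0], [0.797, -0.604, 0.0], [-0.0, -0.0, -1.0]]
wrist_force: [-0.1, 0.3, 0.5]
width: 0.524
```

Call:
drive_tool(increments=[[[0,0,0.013],[0,0,0],-0.05],[[0,0,0],[0,0,0],-0.05]])

```text
time: 7.55
eef_pos: [0.5903, -0.0064, 0.0776]
eef_rot: [[0.604, 0.797, -0.0], [0.797, -0.604, 0.0], [-0.0, -0.0, -1.0]]
wrist_force: [0.6, 1.1, -1.0]
width: 0.528
```

Call:
drive_tool(increments=[[[0,0,0.013],[0,0,0],-0.05],[[0,0,0],[0,0,0],-0.05]])

```text
time: 7.75
eef_pos: [0.5903, -0.0064, 0.0767]
eef_rot: [[0.604, 0.797, -0.0], [0.797, -0.604, 0.0], [-0.0, -0.0, -1.0]]
wrist_force: [0.2, 0.7, 0.6]
width: 0.525
```

Call:
drive_tool(increments=[[[0,0,0.013],[0,0,0],-0.05],[[0,0,0],[0,0,0],-0.05]])

```text
time: 7.95
eef_pos: [0.5903, -0.0064, 0.0757]
eef_rot: [[0.604, 0.797, -0.0], [0.797, -0.604, 0.0], [-0.0, -0.0, -1.0]]
wrist_force: [1.0, -0.3, -0.7]
width: 0.528
```

Call:
drive_tool(increments=[[[0,0,0.013],[0,0,0],-0.05],[[0,0,0],[0,0,0],-0.05]])

```text
time: 8.15
eef_pos: [0.5903, -0.0064, 0.0747]
eef_rot: [[0.604, 0.797, -0.0], [0.797, -0.604, 0.0], [-0.0, -0.0, -1.0]]
wrist_force: [-0.2, -0.4, -0.3]
width: 0.529
```

Call:
drive_tool(increments=[[[0,0,0.013],[0,0,0],-0.05],[[0,0,0],[0,0,0],-0.05]])

```text
time: 8.35
eef_pos: [0.5903, -0.0064, 0.0737]
eef_rot: [[0.604, 0.797, -0.0], [0.797, -0.604, -0.0], [-0.0, -0.0, -1.0]]
wrist_force: [-0.2, 0.6, 0.7]
width: 0.527
```

Call:
drive_tool(increments=[[[0,0,0.013],[0,0,0],-0.05],[[0,0,0],[0,0,0],-0.05]])

```text
time: 8.55
eef_pos: [0.5903, -0.0064, 0.0727]
eef_rot: [[0.604, 0.797, -0.0], [0.797, -0.604, 0.0], [-0.0, -0.0, -1.0]]
wrist_force: [-0.3, -0.1, -0.6]
width: 0.523
```

Call:
drive_tool(increments=[[[0,0,0.013],[0,0,0],-0.05],[[0,0,0],[0,0,0],-0.05]])

```text
time: 8.75
eef_pos: [0.5905, -0.0064, 0.0725]
eef_rot: [[0.604, 0.797, 0.0], [0.797, -0.604, 0.0], [0.0, -0.0, -1.0]]
wrist_force: [-1.5, -0.6, 3.7]
width: 0.522
```

Contact came at z ≈ 0.0725. I'll back off 1 mm, close on the bar lightly, then firm up the grip.

Call:
drive_tool(increments=[[[0,0,-0.016],[0,0,0],0.2],[[0,0,0],[0,0,0],0.3],[[0,0,0],[0,0,0],0.4],[[0,0,0],[0,0,0],0.5],[[0,0,0],[0,0,0],0.55],[[0,0,0],[0,0,0],0.6],[[0,0,0],[0,0,0],0.7],[[0,0,0],[0,0,0],0.8]], newtons=5)

```text
time: 9.55
eef_pos: [0.59, -0.0062, 0.073]
eef_rot: [[0.604, 0.797, -0.001], [0.797, -0.604, 0.0], [-0.0, -0.001, -1.0]]
wrist_force: [-1.6, 1.3, 0.9]
width: 0.209
```

Call:
drive_tool(increments=[[[0,-0.007,0.013],[0,0,0],1],[[0,0,0],[0,0,0],1],[[0,0,0.008],[0,0,0],1],[[0,0,0],[0,0,0],1]], newtons=20)

```text
time: 9.95
eef_pos: [0.5901, -0.0061, 0.0729]
eef_rot: [[0.604, 0.797, 0.0], [0.797, -0.604, 0.001], [0.001, -0.0, -1.0]]
wrist_force: [-3.7, 1.3, 9.4]
width: 0.206
```

Call:
drive_tool(increments=[[[0,-0.006,0.008],[0,0,0],1],[[0,0,0],[0,0,0],1],[[0,0,0],[0,0,0],1]], newtons=40)

```text
time: 10.25
eef_pos: [0.5902, -0.0061, 0.0729]
eef_rot: [[0.604, 0.797, 0.001], [0.797, -0.604, 0.001], [0.001, 0.0, -1.0]]
wrist_force: [-3.9, 0.2, 11.7]
width: 0.202
```

Call:
drive_tool(increments=[[[-0.004,-0.006,0.009],[0,0,0],1],[[0,0,0],[0,0,0],1],[[0,0,0],[0,0,0],1]])

```text
time: 10.55
eef_pos: [0.5901, -0.0061, 0.0728]
eef_rot: [[0.604, 0.797, 0.002], [0.797, -0.604, 0.001], [0.002, 0.001, -1.0]]
wrist_force: [-5.5, 0.5, 15.1]
width: 0.198
```

```bash
python3 - <<'E'
from h import *
for i in range(3):
    s=status.sense(); print(s["time"],s["wrist_force"].round(2),s["ft_torque"].round(2),s["eef_pos"].round(4)); optics.get_image("scene")
E
```

```text
10.55 [-5.49  0.5  15.12] [-0.1   1.26 -0.02] [ 0.5901 -0.0061  0.0728]
10.6 [-4.88 -0.57 14.76] [-0.13  1.25 -0.04] [ 0.5901 -0.0062  0.0729]
10.65 [-5.22 -0.16 14.65] [-0.1   1.33 -0.03] [ 0.5901 -0.0061  0.0729]
```

Call:
drive_tool(increments=[[[-0.012,-0.016,0],[0,0,0],1],[[0,0,0],[0,0,0],1],[[0,0,0],[0,0,0],1]])

```text
time: 11.0
eef_pos: [0.59, -0.0062, 0.0729]
eef_rot: [[0.604, 0.797, 0.005], [0.797, -0.604, 0.0], [0.004, 0.004, -1.0]]
wrist_force: [-1.0, -0.4, 10.8]
width: 0.201
```

Call:
drive_tool(increments=[[[-0.006,-0.008,0.016],[0,0,0],1],[[0,0,0],[0,0,0],1],[[0,0,0],[0,0,0],1]])

```text
time: 11.3
eef_pos: [0.59, -0.0061, 0.0728]
eef_rot: [[0.604, 0.797, 0.007], [0.797, -0.604, 0.001], [0.005, 0.005, -1.0]]
wrist_force: [-1.7, 0.5, 17.1]
width: 0.206
```

Call:
drive_tool(increments=[[[0,0,0],[0,0,0.2],1],[[0,0,0],[0,0,0.2],1],[[0,0,0],[0,0,0.2],1],[[0,0,0],[0,0,0.2],1]])

```text
time: 11.7
eef_pos: [0.5901, -0.0062, 0.0728]
eef_rot: [[0.695, 0.719, 0.007], [0.719, -0.695, 0.0], [0.005, 0.005, -1.0]]
wrist_force: [-1.5, -0.6, 15.1]
width: 0.203
```

Call:
drive_tool(increments=[[[0,0,0.005],[0,0,0.2],1],[[0,0,0],[0,0,0.2],1],[[0,0,0],[0,0,0.2],1],[[0,0,0],[0,0,0.2],1]])

```text
time: 12.1
eef_pos: [0.5903, -0.0063, 0.0728]
eef_rot: [[0.776, 0.631, 0.007], [0.631, -0.776, 0.0], [0.006, 0.004, -1.0]]
wrist_force: [-2.5, -0.3, 18.7]
width: 0.199
```

```bash
python3 - <<'E'
from h import *
s=optics.get_image("scene")["pixels"]; a=cv2.imread("pics/scene0.png")[:,:,::-1]
c=[cv2.resize(x[195:285,255:380],(500,360),interpolation=cv2.INTER_CUBIC) for x in (a,s)]
cv2.imwrite("pics/c5.png",cv2.resize(np.hstack(c),(800,288))[:,:,::-1])
z=status.sense(); print(z["wrist_force"],z["ft_torque"])
E
```

```text
[-3.22441565 -0.72435423 18.509198  ] [-0.15525857  0.77473219  0.32778605]
```

View pics/c5.png

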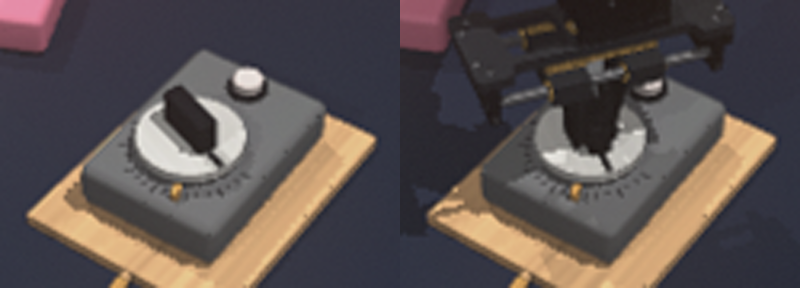

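Call:
drive_tool(increments=[[[0,0,-0.001],[0,0,0.2],1],[[0,0,0],[0,0,0.2],1],[[0,0,0],[0,0,0.2],1],[[0,0,0],[0,0,0.2],1],[[0,0,0],[0,0,0.2],1]])

```text
time: 12.65
eef_pos: [0.5904, -0.0065, 0.0728]
eef_rot: [[0.862, 0.508, 0.007], [0.508, -0.862, 0.0], [0.006, 0.004, -1.0]]
wrist_force: [-1.6, -0.6, 17.5]
width: 0.209
```

```bash
python3 - <<'E'
from h import *
t=optics.get_image("top"); P=cv2.imread("pics/top0.png").astype(int)
bt=(324.7,249.9); k=at_z(t,bt,.0725); k0=at_z(t,bt,.0725); print("k",k)
y,x=np.mgrid[215:262,300:350]; B,G,R=[P[215:262,300:350,i] for i in range(3)]
d=np.hypot(x-bt[0],y-bt[1]); m=(R-B>60)&(d<27); print("rider n",m.sum(),(x[m].mean(),y[m].mean()))
w=(R-B)*m; u=(x*w).sum()/w.sum(),(y*w).sum()/w.sum()
for z in (.055,.06,.065,.068): q=at_z(t,u,z)-k; print(z,np.degrees(np.arctan2(q[1],q[0])).round(1),np.hypot(*q[:2]).round(4))
d2=(d>13.5)&(d<17.5)&(x<bt[0]); w=np.clip(190-G,0,None)*d2*(x<320)*(G<170); print((w>0).sum()); u=(x*w).sum()/w.sum(),(y*w).sum()/w.sum(); q=at_z(t,u,.073)-k
print("ptr",u,np.degrees(np.arctan2(q[1],q[0])),np.hypot(*q[:2]))
# rider via scene, pose fixed
s=optics.get_image("scene");S=s["pixels"].astype(int)[240:258,300:325]; y,x=np.mgrid[240:258,300:325]; w=np.clip(S[:,:,0]-S[:,:,2]-50,0,None); print((w>0).sum()); us=(x*w).sum()/w.sum(),(y*w).sum()/w.sum()
print(us,at_z(s,us,.065))
E
```

```text
k [ 0.58902775 -0.00637761  0.0725    ]
rider n 43 (np.float64(325.27906976744185), np.float64(227.51162790697674))
0.055 -1.9 0.0548
0.06 -1.8 0.0541
0.065 -1.8 0.0535
0.068 -1.7 0.053
9
ptr (np.float64(312.4353741496599), np.float64(240.63537414965987)) 52.48357420533901 0.035812269273420294
10
(np.float64(309.5507692307692), np.float64(253.9876923076923)) [ 0.64108926 -0.00258474  0.065     ]
```

```bash
python3 - <<'E'
from h import *
t=optics.get_image("top"); s=optics.get_image("scene"); P=cv2.imread("pics/top0.png").astype(int); bt=(324.7,249.9); k=at_z(t,bt,.0725)
print((P[224:236,316:332,2]-P[224:236,316:332,0]))
w=np.clip(P[226:233,318:328,2]-P[226:233,318:328,0]-35,0,None); y,x=np.mgrid[226:233,318:328]; u=(x*w).sum()/w.sum(),(y*w).sum()/w.sum(); print(u)
for z in (.056,.062,.068): q=at_z(t,u,z)-k; print(z,np.degrees(np.arctan2(q[1],q[0])).round(1),np.hypot(*q[:2]).round(4))
print("scene rel", (at_z(s,(309.5,254),.062)-at_z(s,(312,237.8),.0725)).round(4))
E
```

```text
[[  3   3   3   2   2   4   3   9  20  30  65  91  95  96  98  99]
 [  4   4   4   3   2   3   4   3   4   4   3  10  20  33  67  87]
 [  3   3   4   3   5  11  14   9   3   4   4   3   4   3   4   6]
 [  3   3   3   4  17  62  73  46   3   3   3   3   4   2   3   3]
 [  3   3   4   4  30 101 130 109   3   3   3   3   3   3   3   3]
 [  3   2   4   4  17  79 132 114   4   4   3   3   3   3   2   4]
 [  2   2   4   5  11  74 131 111   6   3   3   5   2   2   4   3]
 [  3   3   3   4  13  65 125 101  15   4   3   4   3   2   4   3]
 [  4   3   2   4   7  18  30  14   6   5   7   6   3   5   3   3]
 [  4   4   4   7  11  10   8   6   4   5   7   6   5   9   7   6]
 [  5   6   4   8   8   8   8   8   8   8   7   8   9   8   8   7]
 [  9   5   7   8   8   8   9   9   8   9   9   7   7   8   8   6]]
(np.float64(322.10775862068965), np.float64(229.21120689655172))
0.056 6.2 0.0511
0.062 6.4 0.0503
0.068 6.5 0.0495
scene rel [ 0.0431  0.0086 -0.0105]
```

Call:
drive_tool(increments=[[[0,0,0],[0,0,0.2],1],[[0,0,0],[0,0,0.2],1],[[0,0,0],[0,0,0.2],1],[[0,0,0],[0,0,0.2],1],[[0,0,0],[0,0,0.2],1]])

```text
time: 13.35
eef_pos: [0.5905, -0.0067, 0.0728]
eef_rot: [[0.928, 0.373, 0.008], [0.373, -0.928, -0.0], [0.007, 0.003, -1.0]]
wrist_force: [-1.1, -0.5, 17.9]
width: 0.203
```

Call:
drive_tool(increments=[[[0,0,0],[0,0,0.2],1],[[0,0,0],[0,0,0.2],1],[[0,0,0],[0,0,0.2],1],[[0,0,0],[0,0,0.2],1]])

```text
time: 13.75
eef_pos: [0.5905, -0.0068, 0.0728]
eef_rot: [[0.966, 0.259, 0.008], [0.259, -0.966, -0.0], [0.007, 0.002, -1.0]]
wrist_force: [-1.1, -0.8, 17.3]
width: 0.199
```

Call:
drive_tool(increments=[[[0,0,0],[0,0,0.2],1],[[0,0,0],[0,0,0.2],1],[[0,0,0],[0,0,0.2],1],[[0,0,0],[0,0,0.2],1],[[0,0,0],[0,0,0.18],1],[[0,0,0],[0,0,0],1],[[0,0,0],[0,0,0],1]])

```text
time: 14.45
eef_pos: [0.5905, -0.007, 0.0728]
eef_rot: [[0.993, 0.116, 0.008], [0.116, -0.993, -0.0], [0.008, 0.001, -1.0]]
wrist_force: [-0.7, -2.2, 18.1]
width: 0.202
```

```bash
python3 - <<'E'
from h import *
s=optics.get_image("scene")["pixels"]; a=cv2.imread("pics/scene0.png")[:,:,::-1]
c=[cv2.resize(x[215:270,280:350],(700,550),interpolation=cv2.INTER_CUBIC) for x in (s,)]
cv2.imwrite("pics/c6.png",c[0][:,:,::-1])
z=status.sense(); print(z["wrist_force"],z["ft_torque"])
E
```

```text
[-1.26619958 -1.23010612 18.15627493] [-0.34868969  0.52047311  0.21527019]
```

View pics/c6.png

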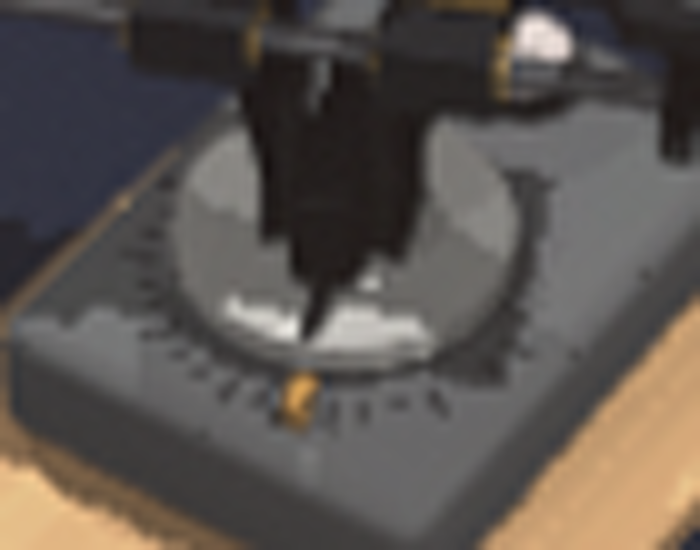

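```bash
python3 - <<'E'
from h import *
s=optics.get_image("scene"); E=np.array(s["extrinsics"])
def pr(p): c=E[:3,:3]@p+E[:3,3]; return np.array([s["cx"]+s["fx"]*c[0]/-c[2],s["cy"]-s["fy"]*c[1]/-c[2]])
k=np.array([.5903,-.0068,0])
for a in (0,3,6,9,12):
    r=np.radians(a); d=np.array([np.cos(r),np.sin(r),0])
    for ar in (6.4,):
        r=np.radians(ar); e=np.array([np.cos(r),np.sin(r),0])
        print(a,(pr(k+.040*d+[0,0,.0735])*10-[2800,2150]).round(),(pr(k+.050*e+[0,0,.062])*10-[2800,2150]).round())
E
```

```text
0 [294. 329.] [303. 397.]
3 [302. 331.] [303. 397.]
6 [311. 333.] [303. 397.]
9 [319. 334.] [303. 397.]
12 [328. 335.] [303. 397.]
```

Pointer and rider agree: the predicted pixel offset for alignment is (-8,+64) and I observe (-8,+67). The timer hasn't moved. I'll release under load, then lift.

Call:
drive_tool(increments=[[[0,0,0],[0,0,0],0.55],[[0,0,0],[0,0,0],0.4],[[0,0,0],[0,0,0],0.2],[[0,0,0],[0,0,0],0.0],[[0,0,0],[0,0,0],0.0]], newtons=10)

```text
time: 15.05
eef_pos: [0.5906, -0.0059, 0.0724]
eef_rot: [[0.993, 0.116, 0.008], [0.116, -0.993, 0.001], [0.008, -0.0, -1.0]]
wrist_force: [0.2, 0.8, 14.8]
width: 0.46
```

Call:
drive_tool(increments=[[[0,0,-0.02],[0,0,0],0],[[0,0,-0.02],[0,0,0],0],[[0,0,-0.05],[0,0,0],0],[[0,0,-0.2],[0,0,0],0],[[0,0,-0.3],[0,0,0],0],[[0,0,-0.3],[0,0,0],0],[[0,0,-0.3],[0,0,0],0],[[0,0,0],[0,0,0],0]])

```text
time: 15.85
eef_pos: [0.5889, -0.0061, 0.1618]
eef_rot: [[0.993, 0.115, 0.006], [0.115, -0.993, 0.001], [0.006, -0.0, -1.0]]
wrist_force: [0.7, -0.1, 0.0]
width: 0.502
```

Call:
drive_tool(increments=[[[0,-0.55,0],[0,0,0],1],[[0,-0.55,0],[0,0,0],1],[[0,-0.55,0],[0,0,0],1],[[0,-0.55,0],[0,0,0],1],[[0,-0.55,0],[0,0,0],1],[[0,0,0],[0,0,0],1]])

```text
time: 16.45
eef_pos: [0.5604, 0.2077, 0.1569]
eef_rot: [[0.992, 0.127, -0.002], [0.127, -0.992, 0.003], [-0.002, -0.003, -1.0]]
wrist_force: [-0.6, -0.5, -0.1]
width: 0.047
```

```bash
python3 - <<'E'
from h import *
t=optics.get_image("top"); s=optics.get_image("scene")
c=np.vstack([cv2.resize(t["pixels"][220:295,275:375],(800,600),interpolation=cv2.INTER_CUBIC)]); cv2.imwrite("pics/c7.png",c[:,:,::-1])
print(status.sense()["eef_pos"],np.round(blobs(t,(285,215,362,310)),1).tolist(),np.round(blobs(s,(280,200,360,270)),1).tolist())
P=t["pixels"].astype(int); w=np.clip(P[226:233,318:328,0]-P[226:233,318:328,2]-35,0,None); y,x=np.mgrid[226:233,318:328]; print((x*w).sum()/w.sum(),(y*w).sum()/w.sum())
E
```

```text
[0.56218111 0.20011072 0.15726749] [[331.9, 237.8, 8.9, 19.3], [316.1, 241.5, 13.3, 18.3]] [[318.1, 245.0, 10.1, 17.2], [303.7, 242.6, 8.2, 16.4]]
322.1679389312977 229.14503816793894
```

View pics/c7.png

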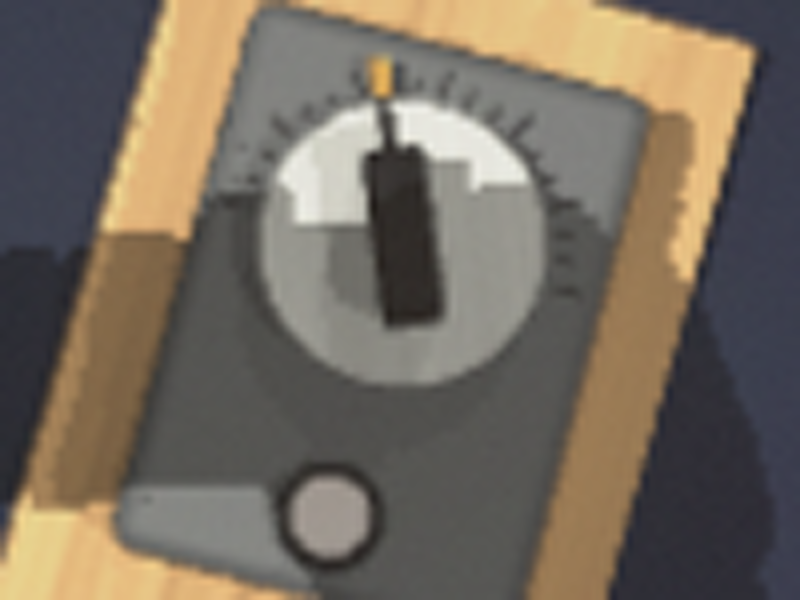

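The pointer (crop (385,125)) runs straight into the rider (380,78), and the rider pixel is unchanged to within 0.1 px. Next is the button at px (316.1,284.6), about (0.510, 0.0145).

Call:
drive_tool(increments=[[[-0.2,0.475,0],[0,0,0],1],[[-0.2,0.475,0],[0,0,0],1],[[-0.2,0.475,0],[0,0,0],1],[[-0.2,0.475,0],[0,0,0],1],[[-0.2,0.475,0],[0,0,0],1],[[0,0,0],[0,0,0],1],[[0,0,0],[0,0,0],1]])

```text
time: 17.25
eef_pos: [0.5086, 0.0112, 0.158]
eef_rot: [[0.994, 0.111, 0.0], [0.111, -0.994, 0.001], [0.0, -0.001, -1.0]]
wrist_force: [-0.5, 1.1, -0.2]
width: 0.008
```

Call:
drive_tool(increments=[[[0.02,-0.043,0.22],[0,0,0],1],[[0,0,0.22],[0,0,0],1],[[0,0,0.22],[0,0,0],1],[[0,0,0.22],[0,0,0],1],[[0,0,0],[0,0,0],1],[[0,0,0],[0,0,0],1]])

```text
time: 17.85
eef_pos: [0.5103, 0.0171, 0.092]
eef_rot: [[0.993, 0.116, -0.001], [0.116, -0.993, -0.001], [-0.001, 0.001, -1.0]]
wrist_force: [-0.1, 0.7, 0.9]
width: 0.004
```

Call:
drive_tool(increments=[[[0,0,0.04],[0,0,0],1],[[0,0,0.04],[0,0,0],1],[[0,0,0.04],[0,0,0],1],[[0,0,0],[0,0,0],1],[[0,0,0],[0,0,0],1]])

```text
time: 18.35
eef_pos: [0.5102, 0.0169, 0.083]
eef_rot: [[0.993, 0.116, 0.0], [0.116, -0.993, 0.0], [0.0, -0.0, -1.0]]
wrist_force: [0.5, -0.1, -0.0]
width: 0.002
```

Call:
drive_tool(increments=[[[0,0.03,0.027],[0,0,0],1],[[0,0,0.027],[0,0,0],1],[[0,0,0.027],[0,0,0],1],[[0,0,0.013],[0,0,0],1],[[0,0,0],[0,0,0],1]])

```text
time: 18.85
eef_pos: [0.5103, 0.0146, 0.0757]
eef_rot: [[0.993, 0.116, -0.0], [0.116, -0.993, -0.0], [-0.0, 0.0, -1.0]]
wrist_force: [-0.3, 0.2, -0.4]
width: 0.003
```

Call:
drive_tool(increments=[[[0,0,0.013],[0,0,0],1],[[0,0,0.013],[0,0,0],1],[[0,0,0],[0,0,0],1]])

```text
time: 19.15
eef_pos: [0.5104, 0.0147, 0.0739]
eef_rot: [[0.993, 0.116, -0.0], [0.116, -0.993, -0.0], [-0.0, -0.0, -1.0]]
wrist_force: [0.6, 0.4, -1.0]
width: 0.005
```

Call:
drive_tool(increments=[[[0,0,0.013],[0,0,0],1],[[0,0,0.013],[0,0,0],1],[[0,0,0],[0,0,0],1]])

```text
time: 19.45
eef_pos: [0.5104, 0.0146, 0.0719]
eef_rot: [[0.993, 0.116, -0.0], [0.116, -0.993, -0.0], [-0.0, -0.0, -1.0]]
wrist_force: [-0.9, -0.2, 0.1]
width: 0.008
```

Call:
drive_tool(increments=[[[0,0,0.013],[0,0,0],1],[[0,0,0.013],[0,0,0],1],[[0,0,0],[0,0,0],1]])

```text
time: 19.75
eef_pos: [0.5103, 0.0146, 0.0699]
eef_rot: [[0.993, 0.116, -0.0], [0.116, -0.993, -0.0], [-0.0, 0.0, -1.0]]
wrist_force: [-0.7, 0.4, -0.0]
width: 0.008
```

Call:
drive_tool(increments=[[[0,0,0.013],[0,0,0],1],[[0,0,0.013],[0,0,0],1],[[0,0,0],[0,0,0],1]])

```text
time: 20.05
eef_pos: [0.5105, 0.0146, 0.0681]
eef_rot: [[0.993, 0.115, 0.0], [0.115, -0.993, 0.0], [0.0, -0.0, -1.0]]
wrist_force: [-0.0, 0.6, -0.2]
width: 0.003
```

Call:
drive_tool(increments=[[[0,0,0.013],[0,0,0],1],[[0,0,0.013],[0,0,0],1],[[0,0,0],[0,0,0],1]])

```text
time: 20.35
eef_pos: [0.5105, 0.0147, 0.0663]
eef_rot: [[0.993, 0.116, 0.0], [0.116, -0.993, 0.0], [0.0, -0.0, -1.0]]
wrist_force: [-0.8, -0.8, 2.0]
width: 0.007
```

Call:
drive_tool(increments=[[[0,0,0.013],[0,0,0],1],[[0,0,0.013],[0,0,0],1],[[0,0,0],[0,0,0],1]])

```text
time: 20.65
eef_pos: [0.5105, 0.0147, 0.0643]
eef_rot: [[0.993, 0.115, 0.0], [0.115, -0.993, 0.0], [0.0, -0.0, -1.0]]
wrist_force: [-1.0, -0.6, 4.1]
width: 0.009
```

Call:
drive_tool(increments=[[[0,0,0.013],[0,0,0],1],[[0,0,0.013],[0,0,0],1],[[0,0,0],[0,0,0],1]])

```text
time: 20.95
eef_pos: [0.5106, 0.0147, 0.063]
eef_rot: [[0.993, 0.115, -0.0], [0.115, -0.993, 0.001], [-0.0, -0.001, -1.0]]
wrist_force: [-3.4, -0.1, 10.4]
width: 0.003
```

Call:
drive_tool(increments=[[[0,0,0.013],[0,0,0],1],[[0,0,0],[0,0,0],1]])

```text
time: 21.15
eef_pos: [0.5106, 0.0147, 0.0628]
eef_rot: [[0.993, 0.115, -0.001], [0.115, -0.993, 0.001], [-0.001, -0.001, -1.0]]
wrist_force: [-6.6, 0.0, 16.9]
width: 0.012
```

The button is bottomed (16.9 N, far above the 4.8 N spring). Lifting off.

Call:
drive_tool(increments=[[[0,0,-0.013],[0,0,0],1],[[0,0,-0.03],[0,0,0],1],[[0,0,-0.05],[0,0,0],1],[[0,0,-0.1],[0,0,0],1],[[0,0,-0.4],[0,0,0],1],[[0,0,-0.4],[0,0,0],1],[[0,0,-0.4],[0,0,0],1]])

```text
time: 21.85
eef_pos: [0.5101, 0.0144, 0.1668]
eef_rot: [[0.993, 0.115, -0.0], [0.115, -0.993, -0.0], [-0.0, 0.0, -1.0]]
wrist_force: [-0.1, 0.5, -1.1]
width: 0.004
```

Call:
drive_tool(increments=[[[0,-0.5,0],[0,0,0],1],[[0,-0.5,0],[0,0,0],1],[[0,-0.5,0],[0,0,0],1],[[0,-0.5,0],[0,0,0],1],[[0,-0.5,0],[0,0,0],1],[[0,-0.3,0],[0,0,0],1],[[0,0,0],[0,0,0],1],[[0,0,0],[0,0,0],1]])

```text
time: 22.65
eef_pos: [0.4861, 0.223, 0.1657]
eef_rot: [[0.993, 0.116, 0.0], [0.116, -0.993, -0.001], [-0.0, 0.001, -1.0]]
wrist_force: [0.1, -0.6, -0.1]
width: 0.004
```

```bash
python3 - <<'E'
from h import *
t=optics.get_image("top"); s=optics.get_image("scene")
a=cv2.resize(t["pixels"][220:295,275:375],(640,480),interpolation=cv2.INTER_CUBIC)[:,:400]; b=cv2.resize(s["pixels"][200:270,285:350],(400,480),interpolation=cv2.INTER_CUBIC)
cv2.imwrite("pics/c8.png",np.hstack([a,b])[:,:,::-1])
print(status.sense()["eef_pos"],status.sense()["wrist_force"])
P=t["pixels"].astype(int); w=np.clip(P[226:233,318:328,0]-P[226:233,318:328,2]-35,0,None); y,x=np.mgrid[226:233,318:328]; print((x*w).sum()/w.sum(),(y*w).sum()/w.sum())
E
```

```text
[0.48653532 0.22167264 0.16581826] [0.26960582 0.02502569 0.17469405]
322.17 229.13777777777779
```

View pics/c8.png

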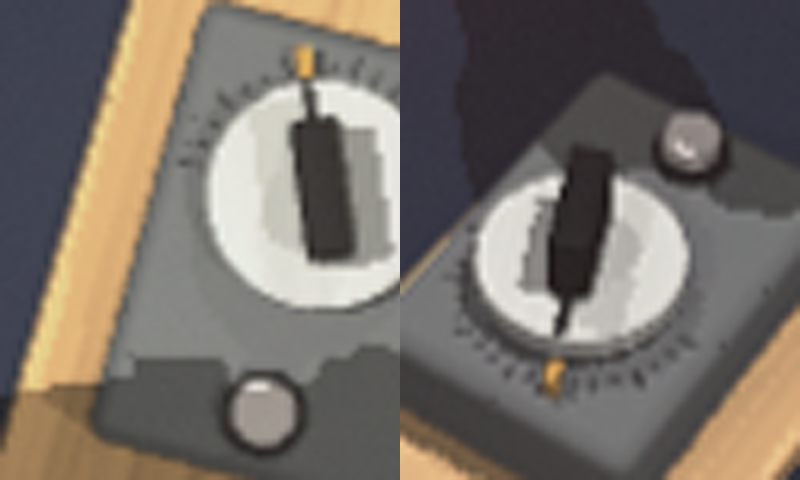

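The pointer is on the rider in both views (left (310,100) to (305,62); right (560,330) to (555,376)). The button is up and the rider pixel is unchanged, so I'm handing in.

```bash
python3 -c "
from workcell import ctrl; print(ctrl.finish_job())"
```

```text
the job is handed in; nothing more can be done
None
```

I set the grey timer and started it, then handed the job in at about 23 s; the hand-in gave no verdict.

- **Knob:** I held the grip bar with the fingertips on the skirt, found by feel at z ≈ 0.0725. I leaned on it with about 15–18.7 N while turning it about 46° clockwise, onto the rider.
- **Button:** I pushed it from z ≈ 0.067 until it bottomed, with about 17 N against the 4.8 N spring, so about 22 N on the stand with the timer's weight. I then lifted off and moved the hand about 0.2 m away.
- **Last checks:** The pointer is in line with the rider in both cameras. The rider's place in the top picture is within 0.1 px of where it started, so the timer neither spun nor wandered. The button looks up again, and the wrist force reads about zero.
- **Weak points:** For a moment the push on the button had about 6.6 N of sideways force; nothing moved. The scene camera's automatic outline of the knob was poor: it put the knob about 4 mm off the top view and the button 12 mm off. I worked from the top view and by feel instead. I did not measure the ink bottle, inkstone, paperweight or brush again at the end, but the hand went nowhere near them while low.

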